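# Weigh the tin stored behind the tall pieces

## Robot

A 6-joint arm with a two-finger parallel gripper is mounted at the origin on the work surface. World frame = base frame: x ahead of the robot, y to its left, z up, the work surface at z = 0. Lengths are in m, angles in rad, forces in N, time in s.
With the tool pointing down it reaches from about 0.325 to 0.775 m from the base axis. Payload 5.5 kg.
Tool frame: the origin (TCP) lies between the finger pads; the fingertips stand 8 mm ahead of it and the grasp point (between the pads) lies 11 mm behind it (tcp_to_tips is the distance from the TCP to the fingertips, in m); z points along the fingers, y is the line along which they close (so a half turn about z gives the same grasp; the last joint's range is limited). The gripper opens to 88 mm and grips with 3 to 60 N. Pads are 20 mm wide; open, the fingers measure 115 mm over their backs; the gripper's body (75 mm by 178 mm) begins 61 mm behind the grasp point.
Start: joints at [1.07, 0.091, 1.231, -0, 1.82, -0.057], TCP at [0.258, 0.542, 0.231] pointing down, gripper open.
Joint ranges: [-2.87, 2.87], [-0.86, 2.18], [0.17, 2.46], [-1.51, 4.65], [0.06, 2.69], [-2.65, 2.65]. Speed limits (rad/s): [2.57, 2.57, 3.01, 3.14, 3.14, 3.14].

## Interface

Orientations are given as a unit quaternion [w, x, y, z].
In Python, from bench import * gives the robot as it stands. Calls block until the motion is done:
- move_to(position, orientation): joint-space move of the TCP to a pose.
- move_l(position, speed=0.15, orientation=None): straight line of the TCP; orientation=None keeps the orientation; speed is the mean speed in m/s.
- movej(angles): joint-space move.
- gripper_open() and close(): open the fingers fully, or close them until they stop; the grip force is fixed at half the most.
- hold(seconds).
- inverse_kinematics(position, orientation): joint angles nearest the present ones, or None.
- state(): the state.
- get_image(name): name is "side" or "top" or "wrist"; returns a dict with "frame" (480x640x3 uint8, blue, green, red), "depth" (480x640 float32, m along the optical axis (not along the pixel's ray), 0 where there is no reading), "camera_matrix" (3x3 intrinsics, pixels), "view" (4x4, takes a point from world to camera coordinates). Camera axes: x right, y up, looking along -z (the intrinsics and any distortion apply to the point x, -y, -z); pixel columns grow to the right and rows downward; lengths in m; the calibration is good to about 2 mm. The wrist camera is an equidistant fisheye: a pixel r from the principal point sees the ray r / f radians off the axis. A picture is of the moment at which its call begins.
A pose or a line that the arm cannot do raises IKError and nothing moves.
- job_done(): hands the job in; it is judged then, once.
The state is a dict: "time": time; "joint_pos": joint angles; "dq": joint speeds; "joint_torque": joint torques, N m; "ee_pos": TCP position; "ee_rot": TCP orientation; "ft_force": force on the tool from outside, world axes, zero at the start; "moment": the same for the moment, N m; "finger_gap": finger opening in m; "finger_force": force on a finger pad.
Only numpy, scipy, OpenCV 4.12 (cv2) and the standard library are available. Lean on these libraries where they do the work, as an engineer would, in place of code of your own. Each camera call takes 0.05 s, during which the arm holds its last target. There are 200 camera calls.

## Task

The brass bell on the balance has been weighed: stand it away in its empty yellow-lined box in the storage tray. The flat red tin is next, but the dark wooden tea caddy and the blue flask stand in front of it, so stand both aside on the grey foam pad before you touch the tin, then lay the tin flat, lid up, in the middle of the balance pan. With the tin on the balance, stand the caddy back in its black-lined box and the flask in its grey-lined one; none of the four may be tipped over.

Things in the scene. Friction and masses are not known exactly. Their poses are not given: they have to be found in the camera images.
- storage_tray: Fixed tan tray 270 (x) x 260 mm, walls 5 thick, 36 high, floor 5. Origin: centre of underside, on the table; +x to its back, yaw within 0.15 rad. At its back (x +74) a white foam rest 50 x 130, face 25 above the table, carries the tin; in front, touching it, the caddy's and flask's boxes side by side, then the bell box. A data logger and silica can, under 20 high, lie at its side walls. All mm.
- caddy_box: Fixed small open white card box lined with black foam, the caddy's place: 80 x 80 mm outside, 76 mm inside, walls only 14 mm high; in the middle row of the storage tray, square with it. Origin: centre of its underside (5 mm above the table), x along the tray's x; its foam face is 7 mm above the origin.
- flask_box: Fixed small open white card box lined with grey foam, the flask's place, beside caddy_box (either left or right of it) and of the same size: 80 mm outside, 76 mm inside, walls 14 mm high, foam face 7 mm above its origin at the centre of the underside, square with the tray.
- bell_box: Fixed small open white card box lined with yellow foam, empty at the start, the bell's place: 84 x 84 mm outside, 80 mm inside, walls 14 mm high. Origin: centre of its underside (5 mm above the table); foam face 7 mm above the origin.
- caddy: Loose dark wooden tea caddy with pale bands: square body 62 x 62 mm, 95 mm high, round cap 40 mm across from 95 to 122 mm up (it does not come off). Origin: centre of its foot; z up, x and y square to its faces. About 0.20 kg. Grip the cap, for instance 116 mm up. Stands in its box at the start, square with it within 0.04 rad, its face 10 to 14 mm from the tin.
- flask: Loose blue square flask, 125 mm tall (a cork to 128): square body 60 x 60 mm, 82 mm high, shoulder to 93 mm, round neck 28 mm across from 93 to 119 mm up, lip 34 mm. Origin: centre of its foot; z up, x and y square to its faces. About 0.26 kg. Grip the neck, for instance 113 mm up. Stands in its box at the start, square with it within 0.04 rad, 10 to 14 mm from the tin.
- bell: Loose brass handbell standing on its mouth (60 mm across), with an upright wooden handle 20 mm across from 74 to 112 mm up, top at 118 mm. Origin: centre of its mouth, z up along the handle. About 0.24 kg. Grip the handle, for instance 98 mm up. Stands on the balance pan at the start.
- tin: Loose flat red hinged tin, stays shut: 46 mm (its x) x 120 mm (its y) x 28 mm high. Origin: centre of its underside, z up. About 0.14 kg. Grip it across its 46 mm at its middle, for instance 23 mm above the origin. Lies on the foam rest at the back of the tray, long side across it (tin x along tray x within 0.05 rad); no room for fingers until the two tall pieces in front are gone.
- pad: Fixed grey foam pad, 200 x 200 mm, 15 mm thick, the side area. Origin: centre of its underside, on the table; x away from the robot, yaw within 0.15 rad. A black tape measure (58 x 58 x 30 mm) lies on its far part (centre x +65 mm, y within 60 mm of the middle); the near part is free (for instance x -35 mm, y +50 and -50 mm).
- balance: Fixed white bench balance, 250 (x) x 180 (y) mm, with a round aluminium pan 130 mm across, its face 68 mm above the table. Origin: on the table right under the centre of the pan; the display lies towards -x, yaw within 0.15 rad. Nothing on it but the bell stands higher than the pan.
There are look-alikes about, which are no part of the job. Leave any turquoise look-alike of the bell alone.

How it is judged:
By the outcome, as a careful person would: the job done as asked, in the order asked, and still so for the second after the job is handed in, with the robot touching nothing.
It also fails if it takes over 134 s, if anything falls off the work surface, if the arm or the gripper's body presses on something with over 40 N, if the wrist force passes 120 N, or if a joint passes its speed limit or range.

## Working session

There is one attempt and no reset: what is moved stays moved. The work goes in short steps, each a Python script; the robot and the scene stay as the last script left them, time stands still between calls to the robot, and variables do not carry over. Pictures are saved under pics/ and viewed, at most 14 in all, crops included, and the job is handed in when it is done.

```bash
mkdir -p pics; ls; python3 - <<'E'
from bench import *
import cv2,numpy as np
for n in("top","side"):
    g=get_image(n); cv2.imwrite(f"pics/{n}0.png",g["frame"]); np.savez(f"pics/{n}0.npz",**{k:g[k] for k in("frame","depth","camera_matrix","view")})
    print(n,g["camera_matrix"],g["view"],g.keys())
s=state();print(s)
E
```

```text
pics
top [[578.71399641   0.         317.8879321 ]
 [  0.         578.71399641 235.63527437]
 [  0.           0.           1.        ]] [[-0.00245062 -0.99998875  0.00406098 -0.00790565]
 [ 0.99757451 -0.00216216  0.06957318 -0.45023832]
 [-0.06956362  0.00422163  0.99756858 -1.30467234]
 [ 0.          0.          0.          1.        ]] dict_keys(['frame', 'depth', 'camera_matrix', 'view'])
side [[464.12063272   0.         327.48440341]
 [  0.         464.12063272 238.02304731]
 [  0.           0.           1.        ]] [[ 0.96936374 -0.24548849 -0.00832712 -0.4217869 ]
 [ 0.18795796  0.71951423  0.66855896 -0.14053263]
 [-0.15813205 -0.64964196  0.74361252 -0.81690073]
 [ 0.          0.          0.          1.        ]] dict_keys(['frame', 'depth', 'camera_matrix', 'view'])
{'time': 0.1, 'joint_pos': array([ 1.07030489e+00,  9.18059823e-02,  1.23174485e+00,  1.66018081e-05,
        1.81975923e+00, -5.66918557e-02]), 'dq': array([ 0.0004618 , -0.00220277, -0.00309781, -0.00064718,  0.00066837,
        0.00018373]), 'joint_torque': array([ 1.43591387e-03, -4.47855699e+01, -4.07569921e+01,  7.00898166e-02,
        2.83478305e-02, -1.18673192e-04]), 'ee_pos': array([0.25750531, 0.54167615, 0.22961814]), 'ee_rot': array([-2.43880879e-04,  2.20081161e-01,  9.75481187e-01, -8.23379873e-04]), 'ft_force': array([-0.21963064, -0.09193704, -0.61843475]), 'moment': array([0.04948463, 0.00811333, 0.01308651]), 'finger_force': 0.0, 'finger_gap': 0.08797730539038462}
```

View pics/top0.png

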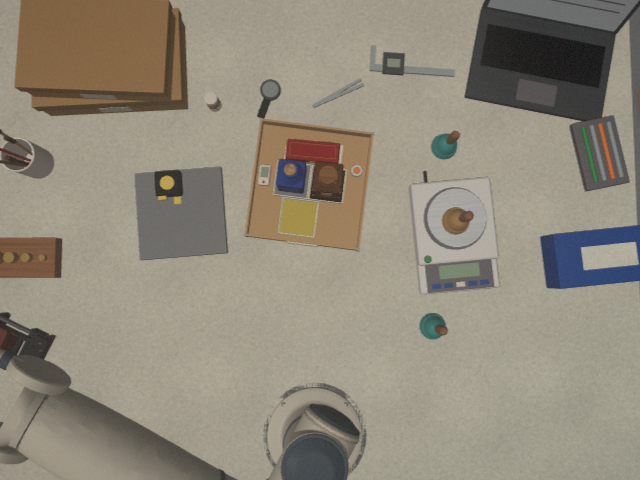

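View pics/side0.png

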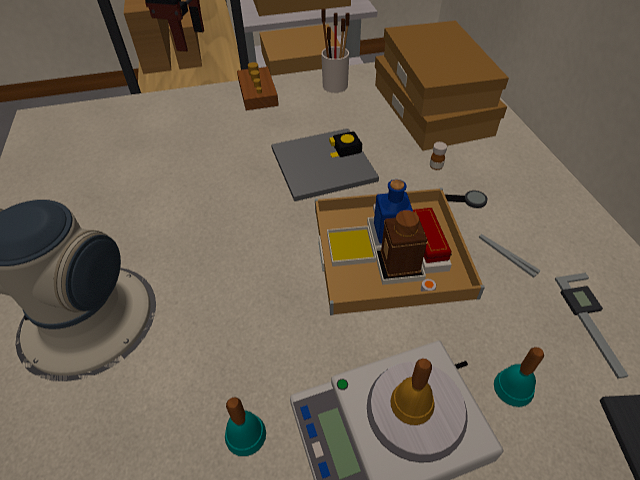

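The top view shows the tray at about (310,185), with the flask at (291,172) and the caddy at (327,178). The tin is at (313,151), the yellow box at (298,217), the pad at (181,213) and the bell on the pan at (457,218). The two turquoise bells at (445,146) and (433,326) are the decoys.

```bash
cat > vis.py <<'E'
import numpy as np,cv2
def cloud(g):
    K,V,d=g["camera_matrix"],g["view"],g["depth"]
    v,u=np.mgrid[:480,:640]; 
    P=np.stack([(u-K[0,2])/K[0,0]*d,-(v-K[1,2])/K[1,1]*d,-d],-1)
    return (P-V[:3,3])@V[:3,:3]
def pix2w(g,u,v,z):
    K,V=g["camera_matrix"],g["view"]; R=V[:3,:3]
    c=-R.T@V[:3,3]; r=R.T@np.array([(u-K[0,2])/K[0,0],-(v-K[1,2])/K[1,1],-1])
    return c+r*(z-c[2])/r[2]
E
python3 - <<'E'
from vis import *
g=np.load("pics/top0.npz"); W=cloud(g); f=g["frame"]
def reg(u0,u1,v0,v1,z0,z1):
    m=np.zeros((480,640),bool); m[v0:v1,u0:u1]=1
    return m&(W[...,2]>z0)&(W[...,2]<z1)&(g["depth"]>0)
def rep(n,m,rect=False):
    p=W[m]; print(n,m.sum(),"mean",p.mean(0).round(4),"mid",((p.min(0)+p.max(0))/2).round(4),"ext",np.ptp(p,0).round(3), np.percentile(p[:,2],[5,50,95]).round(4))
    if rect: print("  rect",cv2.minAreaRect((p[:,:2]*1000).astype(np.float32)))
rep("table",reg(380,400,150,300,-.02,.02))
rep("pad",reg(125,240,155,270,.009,.020),True)
rep("tape",reg(145,190,160,210,.03,.06),True)
rep("pan",reg(415,500,180,255,.062,.075),True)
rep("belltop",reg(440,490,190,240,.176,.2))
rep("bellhandle",reg(440,490,190,240,.14,.2))
rep("caddycap",reg(300,350,150,205,.120,.15))
rep("caddybody",reg(300,350,150,205,.095,.113),True)
rep("flasktop",reg(270,308,150,205,.12,.16))
rep("flaskbody",reg(270,308,150,205,.085,.115))
rep("tin",reg(280,345,135,165,.045,.06),True)
rep("trayrim",reg(240,380,115,255,.030,.040),True)
y=(f[...,2]>120)&(f[...,1]>120)&(f[...,0]<70); m=reg(270,325,190,245,-.1,.1)&y; rep("yellow",m,True)
for n,b in(("tray",(240,115,380,255)),("bal",(400,165,510,300))):
    u0,v0,u1,v1=b; cv2.imwrite(f"pics/{n}c.png",cv2.resize(f[v0:v1,u0:u1],None,fx=4.2,fy=4.2,interpolation=cv2.INTER_CUBIC))
E
```

```text
table 2993 mean [ 0.4772 -0.1746  0.0005] mid [ 4.787e-01 -1.750e-01  4.000e-04] ext [0.347 0.048 0.02 ] [-0.004   0.0005  0.0049]
pad 6492 mean [0.4965 0.3031 0.0151] mid [0.5089 0.3157 0.0145] ext [0.254 0.232 0.011] [0.011  0.0152 0.019 ]
  rect ((505.0375671386719, 321.0173034667969), (249.16998291015625, 229.03826904296875), 4.685573101043701)
tape 712 mean [0.5659 0.3291 0.0444] mid [0.5645 0.33   0.0413] ext [0.067 0.061 0.022] [0.0372 0.0449 0.0495]
  rect ((565.040283203125, 329.8238220214844), (66.88414001464844, 58.69591522216797), 5.887228012084961)
pan 2096 mean [ 0.4882 -0.312   0.0686] mid [ 0.4873 -0.3127  0.0685] ext [0.129 0.13  0.013] [0.0645 0.0686 0.0728]
  rect ((486.8102111816406, -312.22125244140625), (129.2107696533203, 129.03871154785156), 74.29207611083984)
belltop 82 mean [ 0.4784 -0.3072  0.1842] mid [ 0.4784 -0.308   0.1838] ext [0.018 0.018 0.016] [0.177  0.1848 0.19  ]
bellhandle 123 mean [ 0.4779 -0.3054  0.1754] mid [ 0.4788 -0.3077  0.1666] ext [0.019 0.018 0.05 ] [0.1481 0.1816 0.1892]
caddycap 289 mean [ 0.5699 -0.0286  0.1343] mid [ 0.5705 -0.027
[... 477 characters left out ...]
[0.065 0.065 0.028] [0.0899 0.0959 0.1048]
tin 1081 mean [0.6383 0.0041 0.0536] mid [0.6388 0.0039 0.0525] ext [0.055 0.122 0.015] [0.0486 0.0537 0.0581]
  rect ((638.9940185546875, 3.872386932373047), (120.49078369140625, 49.943485260009766), 85.760498046875)
trayrim 1117 mean [0.5728 0.0122 0.0356] mid [0.567  0.0112 0.035 ] ext [0.301 0.292 0.01 ] [0.0311 0.0359 0.0393]
  rect ((566.7189331054688, 11.770660400390625), (261.4749755859375, 273.46026611328125), 82.636962890625)
yellow 9 mean [0.5198 0.0212 0.012 ] mid [0.5185 0.0285 0.0124] ext [0.023 0.067 0.007] [0.0092 0.0122 0.015 ]
  rect ((518.265869140625, 29.558780670166016), (66.87714385986328, 17.02303695678711), 80.95860290527344)
```

View pics/trayc.png

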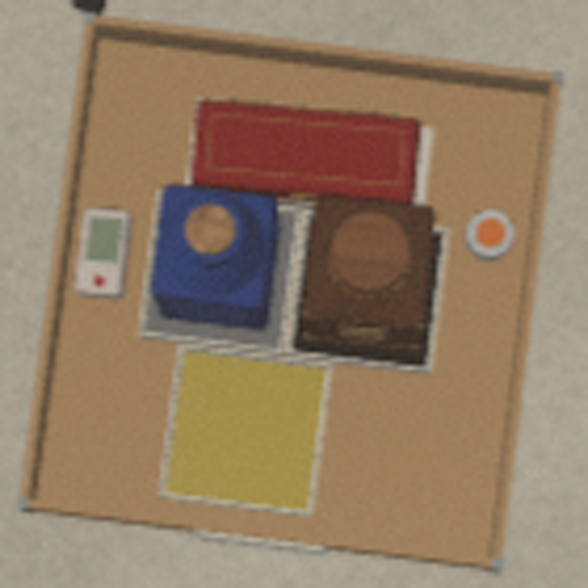

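The tray crop is sharp enough to read the box corners directly. At z=.036 the tray rim corners are (90,18), (558,76), (497,566) and (22,503). The yellow box corners are (180,348), (330,364), (312,514) and (162,496). The front edge of the middle boxes runs from (141,335) to (430,370), with the right side going up to (447,228).

```bash
python3 - <<'E'
from vis import *
g=np.load("pics/top0.npz"); W=cloud(g); f=g["frame"]
def p(c,z): return np.array([pix2w(g,240+(u+.5)/4.2-.5,115+(v+.5)/4.2-.5,z)[:2] for u,v in c])
t=p([(90,18),(558,76),(497,566),(22,503)],.036); print("tray",t.round(4),t.mean(0))
y=p([(180,348),(330,364),(312,514),(162,496)],.019);print("yel",y.round(4),y.mean(0))
b=p([(141,335),(292,354),(430,370),(447,228),(163,186)],.019);print("boxes FL,FM,FR,caddyBR,flaskBL",b.round(4))
for n,q in(("tray",t),("yel",y)):
    for a,c in((0,1),(3,2),(3,0),(2,1)): 
        d=q[c]-q[a]; print(n,a,c,np.hypot(*d).round(4),np.degrees(np.arctan2(d[1],d[0])).round(2))
d=b[2]-b[0];print(np.hypot(*d),np.degrees(np.arctan2(*d[::-1])))
# tin colour rect
def rect(m,z,n):
    m=cv2.morphologyEx(m.astype(np.uint8),cv2.MORPH_OPEN,np.ones((3,3)));k,l,s,_=cv2.connectedComponentsWithStats(m);i=1+s[1:,4].argmax()
    v,u=np.nonzero(l==i); P=np.array([pix2w(g,a,c,z)[:2] for a,c in zip(u,v)]);r=cv2.minAreaRect((P*1000).astype(np.float32));print(n,len(u),P.mean(0).round(4),r)
F=f.astype(int);w=np.zeros((480,640),bool);w[130:170,275:355]=1
rect(w&(F[...,2]>90)&(F[...,1]<70),.058,"tin")
w[:]=0;w[155:270,128:235]=1
rect(w&(abs(F[...,2]-F[...,0])<14)&(F.mean(2)<125)&(F.mean(2)>40),.015,"pad")
print(f[220,150],f[240,200],f[260,120])
E
```

```text
tray [[ 0.7156  0.1199]
 [ 0.6833 -0.1337]
 [ 0.4177 -0.0987]
 [ 0.452   0.1551]] [0.56714048 0.01069065]
yel [[ 5.376e-01  7.180e-02]
 [ 5.287e-01 -9.800e-03]
 [ 4.469e-01  1.000e-04]
 [ 4.568e-01  8.140e-02]] [0.4925049  0.03588169]
boxes FL,FM,FR,caddyBR,flaskBL [[ 0.5448  0.093 ]
 [ 0.5342  0.0109]
 [ 0.5253 -0.0642]
 [ 0.6033 -0.0739]
 [ 0.6268  0.0813]]
tray 0 1 0.2556 -97.26
tray 3 2 0.2561 -97.69
tray 3 0 0.2659 -7.6
tray 2 1 0.2679 -7.5
yel 0 1 0.0821 -96.24
yel 3 2 0.0819 -96.98
yel 3 0 0.0813 -6.78
yel 2 1 0.0824 -6.94
0.15845928131140724 -97.06168447459349
tin 916 [0.6369 0.0014] ((637.7144165039062, 2.656665802001953), (116.62551879882812, 44.637237548828125), 84.95065307617188)
pad 7306 [0.5006 0.3034] ((503.75811767578125, 304.8095703125), (201.23971557617188, 200.2186737060547), 4.63356351852417)
[105 109 111] [107 110 110] [143 159 166]
```

```bash
cat > rob.py <<'E'
from bench import *
import numpy as np
TY=np.radians(-7.3); PY=np.radians(4.6)
def quat(a):
    """tool down, closing line at world angle a, half turn with the last joint nearest 0"""
    best=None
    for k in(0,1):
        th=(a+np.pi/2)/2+k*np.pi/2; q=[0,np.cos(th),np.sin(th),0]; quat.c.append(q)
    qs=quat.c[-2:]; return qs
quat.c=[]
def above(xy,z,a):
    c=[(abs(j[5]),q) for q in quat(a) if (j:=inverse_kinematics([*xy,z],q)) is not None]
    q=min(c,key=lambda t:t[0])[1]; move_to([*xy,z],q)
def rpt(n):
    s=state(); print(n,"t%.1f"%s["time"],"p",s["ee_pos"].round(4),"gap %.4f"%s["finger_gap"],"F",s["ft_force"].round(1),"ff %.1f"%s["finger_force"])
def pick(xy,zfoot,grip,a,carry):
    """grip = grasp height above foot; carry = TCP height before and after"""
    gripper_open(); above(xy,carry,a); z=zfoot+grip-.011
    move_l([*xy,z+.03],speed=.2); move_l([*xy,z],speed=.08); rpt("at"); close(); hold(.2); rpt("grip")
    move_l([*xy,z+.03],speed=.08); move_l([*xy,carry],speed=.2); rpt("up")
def place(xy,zfoot,grip,a,carry,up=None):
    above(xy,carry,a); z=zfoot+grip-.011+.001
    move_l([*xy,z+.025],speed=.2); move_l([*xy,z],speed=.05); hold(.2); rpt("down"); gripper_open(); hold(.2)
    move_l([*xy,z+.03],speed=.08); move_l([*xy,up or carry],speed=.25); rpt("released")
def snap(n):
    import cv2
    g=get_image(n); t="%s_%d"%(n,state()["time"]*10); cv2.imwrite(f"pics/{t}.png",g["frame"]); np.savez(f"pics/{t}.npz",**{k:g[k] for k in("frame","depth","camera_matrix","view")}); print(t); return g
E
python3 - <<'E'
from rob import *
pick((.4784,-.3075),.068,.098,TY+np.pi/2,.30)
snap("side")
E
```

```text
at t4.7 p [ 0.4782 -0.3073  0.1544] gap 0.0881 F [-0.8 -0.   0.1] ff 0.0
grip t5.9 p [ 0.4783 -0.3075  0.1548] gap 0.0197 F [ 0.3 -0.3 -2.2] ff 29.9
up t7.2 p [ 0.4783 -0.3074  0.2985] gap 0.0194 F [ 0.4 -0.4 -2.5] ff 29.9
side_72
```

```bash
python3 - <<'E'
from rob import *
place((.4925,.0359),.012,.098,TY+np.pi/2,.28)
pick((.5801,.0507),.012,.114,TY,.28)
place((.4648,.3518),.015,.114,PY,.28)
snap("top");snap("side")
E
```

```text
down t11.1 p [0.4926 0.0359 0.1002] gap 0.0196 F [-1.   0.1 -3.2] ff 30.0
released t13.7 p [0.4922 0.0359 0.2782] gap 0.0879 F [ 0.3 -0.  -0.8] ff 0.0
at t16.7 p [0.5798 0.0507 0.1143] gap 0.0879 F [-0.5 -0.1 -0. ] ff 0.0
grip t17.8 p [0.5801 0.0507 0.115 ] gap 0.0321 F [-0.9  0.3  0.4] ff 30.0
up t19.2 p [0.5798 0.0507 0.2782] gap 0.0325 F [ 0.5  0.8 -2.8] ff 30.0
down t22.1 p [0.4649 0.3518 0.1191] gap 0.0320 F [-0.6 -0.2 -1.2] ff 30.0
released t24.5 p [0.4647 0.3517 0.2783] gap 0.0876 F [-0.1 -0.5 -1.1] ff 0.0
top_245
side_245
```

View pics/side_245.png

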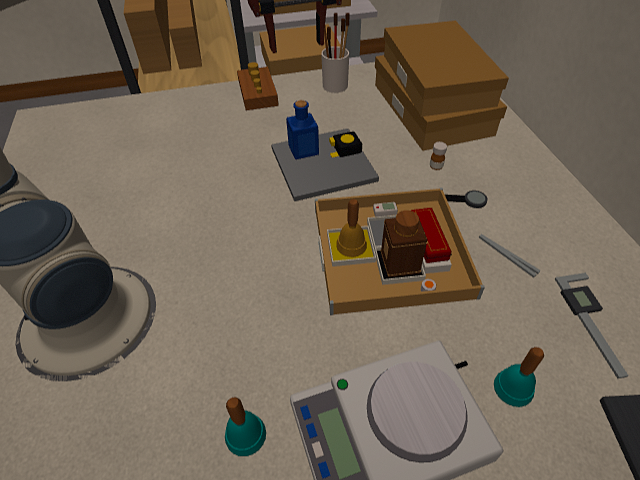

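```bash
python3 - <<'E'
from rob import *
pick((.5701,-.0286),.012,.117,TY,.28)
place((.4729,.2522),.015,.117,PY,.28)
above((.45,-.15),.35,0)
g=snap("top")
from vis import *
W=cloud(g); D=g["depth"]; F=g["frame"].astype(int)
def reg(u0,u1,v0,v1,z0,z1):
    m=np.zeros((480,640),bool); m[v0:v1,u0:u1]=1
    return m&(W[...,2]>z0)&(W[...,2]<z1)&(D>0)
p=W[reg(280,345,135,165,.045,.066)]; print("tin",p.mean(0),cv2.minAreaRect((p[:,:2]*1000).astype(np.float32)))
for n,r in(("pan",(415,500,180,255,.062,.075)),("bell",(270,325,180,245,.12,.14)),("flask",(130,220,180,250,.125,.16)),("caddy",(130,240,180,260,.12,.136))):
    p=W[reg(*r)]; print(n,len(p),p.mean(0).round(4),((p.min(0)+p.max(0))/2).round(4),np.ptp(p,0).round(3))
f=g["frame"]; a=cv2.resize(f[115:255,120:380],None,fx=3,fy=3,interpolation=cv2.INTER_CUBIC); cv2.imwrite("pics/c2.png",a)
E
```

```text
at t27.6 p [ 0.5698 -0.0286  0.1173] gap 0.0875 F [-0.4 -0.4  0.9] ff 0.0
grip t28.6 p [ 0.5701 -0.0286  0.118 ] gap 0.0395 F [-1.1  0.5 -0.1] ff 30.0
up t29.9 p [ 0.5698 -0.0286  0.2783] gap 0.0395 F [-0.1  0.1 -2.6] ff 30.0
down t32.7 p [0.473  0.2522 0.1221] gap 0.0396 F [-0.4  0.6 -1.8] ff 30.0
released t35.0 p [0.4727 0.2521 0.2783] gap 0.0879 F [-0.1 -0.5 -0.6] ff 0.0
top_365
tin [0.63823774 0.00410696 0.05362581] ((638.884033203125, 4.0899658203125), (119.97737121582031, 48.2869987487793), 84.38328552246094)
pan 193 [ 0.4373 -0.2944  0.0688] [ 0.4384 -0.2937  0.0683] [0.031 0.049 0.012]
bell 69 [0.4941 0.0372 0.1289] [0.4944 0.0373 0.1289] [0.017 0.017 0.013]
flask 515 [0.4715 0.293  0.139 ] [0.4727 0.2996 0.1367] [0.042 0.136 0.023]
caddy 124 [0.4719 0.2608 0.1323] [0.4741 0.2887 0.1281] [0.039 0.114 0.016]
```

View pics/c2.png

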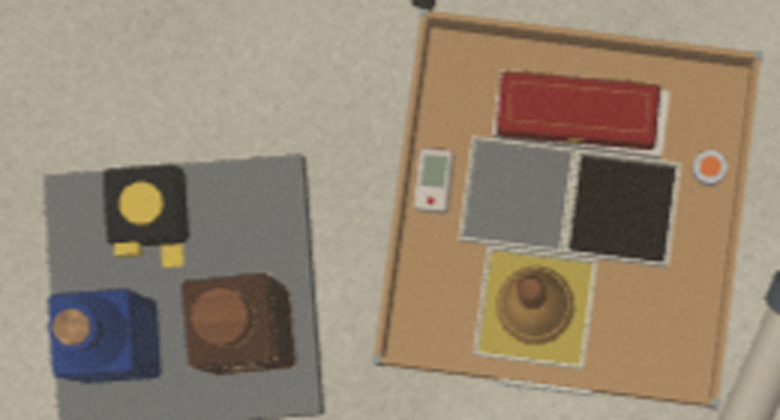

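All three pieces stand upright in the right places. In this crop the flask box centre is near (518,195) and the caddy box centre near (623,207). The tin is free at (580,110).

```bash
python3 - <<'E'
from rob import *
from vis import *
g=np.load("pics/top_365.npz")
P=lambda c,z:np.array([pix2w(g,120+(u+.5)/3-.5,115+(v+.5)/3-.5,z)[:2] for u,v in c])
for n,c in(("flaskbox",[(470,138),(577,151),(565,250),(460,240)]),("caddybox",[(577,151),(680,162),(668,264),(566,250)])): print(n,P(c,.019).mean(0).round(4))
h=np.load("pics/top_245.npz"); W=cloud(h); z=W[...,2]; m=np.zeros((480,640),bool); m[178:258,412:502]=1; m&=(z>.060)&(z<.077)
p=W[m][:,:2]; (c,r)=cv2.minEnclosingCircle((p*1000).astype(np.float32)); pan=p.mean(0); print("pan",pan,c,r)
a=np.radians(-5.4); tin=np.array([.6383,.0038]); gp=tin-.004*np.array([np.cos(a),np.sin(a)])
gripper_open(); above(gp,.2,a); z=.025+.023-.011
move_l([*gp,z+.03],speed=.2); move_l([*gp,z],speed=.06); rpt("at"); close(); hold(.3); rpt("grip")
move_l([*gp,z+.04],speed=.08); move_l([*gp,.2],speed=.2); rpt("up"); snap("wrist"); g=snap("side")
E
```

```text
flaskbox [0.5789 0.0493]
caddybox [ 0.5695 -0.0307]
pan [ 0.48646989 -0.31213244] (474.30352783203125, -306.63775634765625) 78.91598510742188
at t39.3 p [0.6342 0.0042 0.0367] gap 0.0881 F [ 0.8 -0.9  0.5] ff 0.0
grip t40.4 p [0.6345 0.0042 0.0372] gap 0.0458 F [ 1.5 -0.3  0.2] ff 30.0
up t41.8 p [0.6339 0.0042 0.1981] gap 0.0456 F [-0.6 -0.2 -1.8] ff 30.0
wrist_418
side_418
```

```bash
python3 - <<'E'
from rob import *
from vis import *
place((.4868,-.3124),.068,.023,.08,.22,.25)
above((.4729,.2522),.28,PY)
g=snap("top"); W=cloud(g); z=W[...,2]; m=np.zeros((480,640),bool); m[170:265,405:505]=1; t=m&(z>.086)&(z<.11)
p=W[t]; print("tin",p.mean(0),cv2.minAreaRect((p[:,:2]*1000).astype(np.float32)))
cv2.imwrite("pics/b.png",cv2.resize(g["frame"][165:305,400:510],None,fx=4,fy=4,interpolation=cv2.INTER_CUBIC))
E
```

```text
down t44.8 p [ 0.4868 -0.3124  0.081 ] gap 0.0459 F [ 0.  -0.1 -2.3] ff 30.0
released t47.0 p [ 0.4866 -0.3122  0.2481] gap 0.0877 F [ 0.2  0.3 -0.6] ff 0.0
top_490
tin [ 0.48796823 -0.31039381  0.09641018] ((489.01544189453125, -311.53680419921875), (48.8723030090332, 121.4410171508789), 4.559357166290283)
```

View pics/b.png

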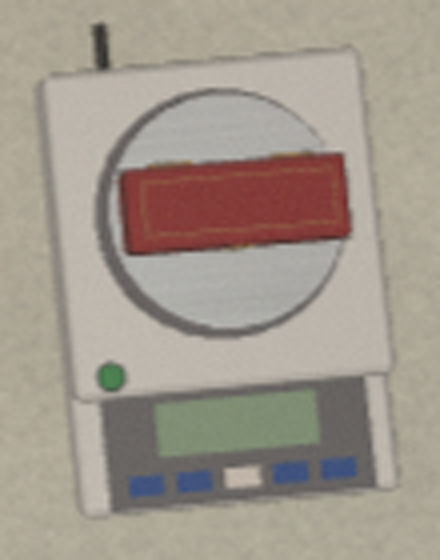

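The tin lies flat and centred on the pan, at about (236,203) in the crop; the small offset is parallax from its height. Next I return the caddy and the flask.

```bash
python3 - <<'E'
from rob import *
pick((.4729,.2522),.015,.117,PY,.28)
place((.570,-.030),.012,.117,TY,.28)
pick((.4648,.3518),.015,.114,PY,.28)
place((.5794,.0488),.012,.114,TY,.28)
above((.35,.35),.35,0)
import cv2
g=snap("top"); snap("side"); cv2.imwrite("pics/c3.png",cv2.resize(g["frame"][115:310,240:510],None,fx=2.9,fy=2.9,interpolation=cv2.INTER_CUBIC))
E
ls pics|grep side
```

```text
at t50.9 p [0.4726 0.2521 0.1204] gap 0.0879 F [-0.3 -0.4  0.8] ff 0.0
grip t51.9 p [0.4729 0.2522 0.121 ] gap 0.0394 F [-0.1 -0.2  0.2] ff 30.0
up t53.2 p [0.4727 0.2521 0.2784] gap 0.0396 F [ 0.  -0.4 -2.6] ff 30.0
down t56.0 p [ 0.57   -0.03    0.1191] gap 0.0393 F [-0.  -1.  -1.2] ff 30.0
released t58.3 p [ 0.5698 -0.03    0.2783] gap 0.0878 F [ 0.3  0.2 -0.8] ff 0.0
at t61.3 p [0.4645 0.3517 0.1173] gap 0.0879 F [-0.4 -0.5  0.3] ff 0.0
grip t62.4 p [0.4649 0.3518 0.1181] gap 0.0318 F [ 0.5  0.  -0.8] ff 30.0
up t63.8 p [0.4646 0.3516 0.2783] gap 0.0321 F [-0.9 -0.7 -1.8] ff 30.0
down t66.7 p [0.5794 0.0488 0.1161] gap 0.0320 F [ 0.4 -0.8 -1.9] ff 30.0
released t69.1 p [0.5792 0.0488 0.2783] gap 0.0876 F [-0.1 -0.1 -1.1] ff 0.0
top_705
side_706
side0.npz
side0.png
side_245.npz
side_245.png
side_418.npz
side_418.png
side_706.npz
side_706.png
side_72.npz
side_72.png
```

View pics/c3.png

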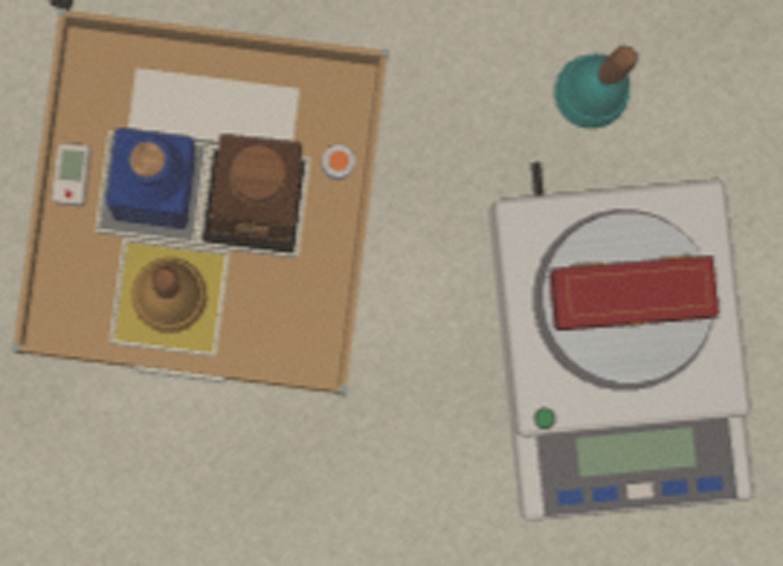

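The flask (152,178), caddy (255,192) and bell (170,292) stand upright in their boxes, and the tin (635,293) is on the pan. I'll check their seating heights, then hand in.

```bash
python3 - <<'E'
from vis import *
g=np.load("pics/top_705.npz"); W=cloud(g);z=W[...,2]
ok=True
for n,(u,v),e in(("flask",(291,170),.140),("caddy",(328,174),.134),("bell",(298,211),.130)):
    h=np.median(z[v-2:v+3,u-2:u+3]); print(n,h.round(4),e); ok&=abs(h-e)<.006
if ok:
    from bench import *
    print(job_done())
E
```

```text
flask 0.1405 0.14
caddy 0.1342 0.134
bell 0.129 0.13
the job is handed in; nothing more can be done
None
```

The job is handed in, at about 71 s of the 134 s allowed: the bell, caddy and flask stand upright in their own boxes, and the tin lies flat, lid up, centred on the balance pan to within about 2 mm.

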